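# Weigh a crucible inside the balance's draught shield

### The job

Weigh the empty porcelain crucible: slide the glass roof pane of the balance back (it has no handle, only a ribbed finger patch on its top), set the crucible gently and upright on the middle of the weighing pan, then slide the pane fully shut again so that no draught gets in. The pane is thin glass and the pan sits on a delicate load cell, so press only lightly on either, and leave the sample tin and the weighing bottle standing where they are.

Things in the scene. Friction and masses are not known exactly. Their poses are not given: they have to be found in the camera images.
- balance: grey laboratory balance, 345 x 190 x 140 mm, fixed; console with blank display faces the robot (its -x); x to its rear, y to its left, z up. Origin on the weighing pan's axis, near the worktop's level (it stands on screw feet). Round the pan stands a glass draught shield, 148 mm wide (y) inside, front wall 55 mm before the origin, its roof the sliding pane
- roof_pane (a joint): travel of the roof pane, m: 0 fully shut (front edge at the shield's front bar, 50 mm before the balance's origin), 0.095 fully open (end stop). It moves along the balance's x. Felt brakes it: 4 N moves it, it stays where left. A finger pressed on its top drags it (friction 0.55 or more: 10 to 14 N of pressing will do; it slips when pressed less or at an end stop). Over 20 N is too hard for the glass
- pan_top (a point): centre of the top of the round steel weighing pan (80 mm across), 72 mm above the balance's origin. The pan is borne on a spring: it yields 1 mm for each 1.5 N and meets its overload stop after 4 mm, at 6 N; over 8 N is too much for the load cell. Chamber free height over it: 44 mm or more
- roof_nominal (a point): fixed point on the balance, x and y those of the shut pane's finger patch, z the middle height of the pane's top there. The shield sits more or less deep in its soft gasket: the real glass lies up to 6 mm higher or lower and slopes up to 1.5 degrees forward or back, so it must be felt for. On its felt it yields 1 mm for 8 N
- patch_open (a point): fixed point on the balance: where the finger patch is with the pane fully open, 95 mm behind roof_nominal; height uncertain in the same way. The patch is 30 mm across, ribbed, midway across the clear 147 x 138 x 5 mm pane, 24 mm behind its front edge. Rails and front bar stand 4 mm over the pane, 128 mm (y) apart; 23 mm behind this point begins the hood, 15 mm over the pane, which takes in its rear
- crucible_mid (a point): middle (18 mm above the foot) of the white porcelain crucible, open, loose, about 35 g, 37 mm high, upright: 24 mm across at the foot, widening to 40 mm at 24 mm height, then nearly straight, 44 mm at the rim. z up
- bottle_mid (a point): middle (32 mm up) of a glass weighing bottle with knobbed stopper, 43 mm across, 64 mm high, loose; to be left alone
- tin_mid (a point): middle (29 mm up) of a round aluminium sample tin with press lid, 54 mm across, 58 mm high, loose; to be left alone
There are look-alikes about, which are no part of the job. Leave any blue or purple look-alike of the part that bears crucible_mid alone.

How it is judged:
On the way:
1. the crucible stands upright and released on the middle of the weighing pan (horizontal distance between crucible_mid and pan_top below 0.02 m and z of crucible_mid in the frame of pan_top below 0.0225 m and angle between crucible_mid's own z axis and vertical below 0.1 rad and contact force between crucible_1 and pan above 0.15 N and contact force between crucible_1 and the fingers below 0.05 N), for 0.2 s.
At the end, for the whole second after the job is handed in: The roof pane is shut to within 2 mm, and the crucible stands upright (within 0.1 rad) and still on the weighing pan, its axis within 20 mm of the pan's centre (value of joint roof_pane below 0.002 m and horizontal distance between crucible_mid and pan_top below 0.02 m and z of crucible_mid in the frame of pan_top below 0.0225 m and angle between crucible_mid's own z axis and vertical below 0.1 rad and contact force between crucible_1 and pan above 0.15 N and linear speed of crucible_1 below 0.01 m/s); the robot touches nothing.
It fails at once if the glass pane is loaded with more than 20 N (contact force between roof_pane and anything else above 20 N).
It fails at once if the weighing pan is loaded with more than 8 N (contact force between pan and anything else above 8 N).
It fails at once if the crucible is tipped by more than 0.6 rad (angle between crucible_mid's own z axis and vertical above 0.6 rad).
It fails at once if the sample tin is moved by more than 15 mm (distance of tin_mid from where it was at the start of the episode above 0.015 m).
It fails at once if the weighing bottle is moved by more than 15 mm (distance of bottle_mid from where it was at the start of the episode above 0.015 m).
It also fails if it takes over 72 s, if anything falls off the work surface, if the arm or the gripper's body presses on something with over 40 N, if the wrist force passes 120 N, or if a joint passes its speed limit or range.

### The arm

A 7-joint arm with a two-finger parallel gripper is mounted at the origin on a cart in front of the work surface, level with it; the furniture and walls round the work are solid. World frame = base frame: x ahead of the robot, y to its left, z up, the work surface at z = 0. Lengths are in m, angles in rad, forces in N, time in s.
With the tool pointing down it reaches from about 0.4 to 0.85 m from the base axis. Payload 10.4 kg.
Tool frame: the origin (TCP) lies at the very end of the fingers, on their centre line; the grasp point (between the pads) lies 19 mm behind it; x points along the fingers, z is the direction in which the jaws open and shut, and the axes are right-handed (so a half turn about x gives the same grasp; the last joint's range is limited). The gripper opens to 85 mm and grips with 20 to 120 N. Pads are 22 mm wide; open, the fingers measure 114 mm over their backs; the gripper's body (76 mm by 85 mm) begins 54 mm behind the grasp point. The pads swing forward as they close: fully open they stand 13 mm farther back than shut.
Start: joints at [-1.256, 0.332, -0.065, 1.46, 0.022, 1.35, -0.088], TCP at [0.207, 0.59, 0.231] pointing down, gripper open.
Joint ranges: [-2.6, 2.6], [-0.5, 2.12], [-1.47, 1.34], [0.16, 2.42], [-1.27, 4.41], [0.06, 2.06], [-2.6, 2.6]. Speed limits (rad/s): [2.22, 2.22, 2.79, 2.79, 3.14, 3.14, 3.14].

### API

Orientations are given as a unit quaternion [x, y, z, w].
In Python, from workcell import telemetry, viewer, manip, spot_in, mark_of gives the robot as it stands. The module is installed in compiled form; this text tells all that it offers.
- The arm moves only by the shell command python3 -m crank 'ROWS' [FORCE]. ROWS is JSON, a list of rows, each a list of 3 entries, a list of its own where there are three numbers: the closure, from 0 (fully open) to 1 (shut), then the shift along the world's x, y, z in cm, then the turn, a rotation vector about the world's x, y, z in rad. A call has 1 to 12 rows; each row shifts and turns the commanded pose from where the row before left it; what a row does not reach is not made up. A row lasts 1/12 s, in which the tool goes at most 41.7 mm and 7.16 degrees, less where a joint would pass 70% of its speed; a pose out of reach is approached as far as the arm can. A call with a gripper value outside its range is refused whole. The fingers move at their own pace and stop on an object; FORCE is the grip in N (left out, the last holds). Time passes only in rows, so rows that do not move let the fingers close. It gives the time, the measured TCP pose, the force and the opening at its end, in the units of the state.
- telemetry.get_obs(): the state, without advancing time (a new reading comes with each control period).
- viewer.camera(name): name is "side" or "top" or "wrist"; returns a dict with "frame" (384x512x3 uint8, red, green, blue), "intrinsics" (3x3 intrinsics, pixels), "k1" (the pictures are not rectified: a ray, as slopes to the right and down, at radius r is drawn at 1 + k1 r^2 times it, then the intrinsics apply), "cam_to_world" (4x4, takes a point from camera to world coordinates). Camera axes: x right, y up, looking along -z (the intrinsics and any distortion apply to the point x, -y, -z); pixel columns grow to the right and rows downward; lengths in m; the calibration is good to about 2 mm. A picture is of the moment at which its call begins. There is no depth.
- manip.hand_in(): hands the job in, once; it reports no verdict.
Trained networks look in a picture, given as the dict that the camera call returned (one of the last four; its "shot" number tells which), for a name from the list of things; names that differ only in an ending like _2 or _b are one class to them, and where a whole thing is asked for, a point or a joint stands for the part that bears it (a point fixed in the world has none). Each returns a list of dicts, best first, with "conf" (0 to 1); they miss things now and then, are a little off and sometimes report something else, mostly with a low value. They report only what shows in the picture. A call takes as long as a camera call. They do not tell look-alikes from the thing itself.
- spot_in(thing, picture): "location" ([x, y, z] in m, in the coordinates of the camera as it stood for that picture, good to about 4 mm: the middle of the surface that is visible of it).
- mark_of(thing, picture): "location" ([x, y, z] in m, in the coordinates of the camera as it stood for that picture, good to about 4 mm: a listed point, or the origin of a listed thing).
The state is a dict: "clock": time; "joint_pos": joint angles; "joint_velocities": joint speeds; "tau": joint torques, N m; "position": TCP position; "ee_rot": TCP orientation; "ft_force": force on the tool from outside, world axes, zero at the start; "torque": the same for the moment, N m; "grip_width": opening from 0.0 (shut) to 1.0 (fully open).
Only numpy, scipy, OpenCV 4.12 (cv2) and the standard library are available. Lean on these libraries where they do the work, as an engineer would, in place of code of your own. Each camera call takes 0.05 s, during which the arm holds its last target. There are 200 camera calls.

## Working session

There is one attempt and no reset: what is moved stays moved. The work goes in short steps, Python scripts to look and compute and a shell command to move; the robot and the scene stay as the last step left them, time stands still between calls to the robot, and variables do not carry over. Pictures are saved under pics/ and viewed, about 8 in all and at most 12, crops included, and the job is handed in when it is done.

```bash
mkdir -p pics; cat > h.py <<'E'
import numpy as np, cv2
from workcell import telemetry, viewer, manip, spot_in, mark_of
from scipy.spatial.transform import Rotation as R
def w(p,l): return (p["cam_to_world"]@np.r_[l,1])[:3]
def find(p,names,f=mark_of):
    for n in names:
        for d in f(n,p)[:4]: print(f.__name__[:4],n,round(d["conf"],2),np.round(w(p,d["location"]),4),'px',np.round(pix(p,w(p,d["location"]))))
def pix(p,X):
    c=np.linalg.inv(p["cam_to_world"])@np.r_[X,1]; s=np.array([c[0],-c[1]])/-c[2]
    s=s*(1+p["k1"]*(s@s)); return (p["intrinsics"]@np.r_[s,1])[:2]
def save(p,n,crop=None,z=1):
    a=p["frame"][:,:,::-1]
    if crop: a=a[crop[1]:crop[3],crop[0]:crop[2]]
    cv2.imwrite("pics/"+n,cv2.resize(a,None,fx=z,fy=z,interpolation=cv2.INTER_CUBIC))
def st():
    o=telemetry.get_obs(); print({k:np.round(o[k],4).tolist() for k in("clock","position","ee_rot","ft_force","grip_width")})
E
python3 - <<'E'
from h import *
st()
N=["balance","pan_top","roof_nominal","patch_open","crucible_mid","bottle_mid","tin_mid"]
ims=[]
for c in("top","side"):
    p=viewer.camera(c); print(c,p["cam_to_world"][:3,3]); find(p,N); ims.append(p["frame"][:,:,::-1])
cv2.imwrite("pics/a.png",cv2.resize(np.vstack(ims),(400,600),interpolation=cv2.INTER_AREA))
cv2.imwrite("pics/t.png",ims[0]);cv2.imwrite("pics/s.png",ims[1])
E
```

```text
{'clock': 0.0, 'position': [0.207, 0.5893, 0.2305], 'ee_rot': [-0.4091, 0.5773, 0.4085, 0.5765], 'ft_force': [-0.8845, 0.8821, 0.7815], 'grip_width': 0.9993}
top [ 0.33274927 -0.10409811  1.23339396]
call balance 0.61 [0.508  0.096  0.0035] px [175. 202.]
call balance 0.54 [0.4858 0.094  0.1324] px [167. 204.]
call balance 0.18 [ 0.5921 -0.2469  0.0312] px [297. 171.]
call roof_nominal 0.64 [0.4845 0.0913 0.1349] px [168. 204.]
call patch_open 0.97 [0.5763 0.0993 0.1305] px [166. 169.]
call crucible_mid 0.75 [ 0.4406 -0.2391  0.0214] px [295. 225.]
call crucible_mid 0.68 [ 0.3826 -0.3851  0.0184] px [348. 246.]
call crucible_mid 0.47 [ 0.48   -0.1583  0.014 ] px [266. 212.]
call bottle_mid 0.53 [ 0.5924 -0.2443  0.0326] px [297. 170.]
call tin_mid 0.73 [ 0.5104 -0.3585  0.0281] px [338. 200.]
side [ 0.41016533 -0.93810423  0.48531683]
call balance 0.62 [0.5089 0.0932 0.0086] px [245. 207.]
call pan_top 0.25 [0.482  0.0914 0.1316] px [234. 169.]
call roof_nominal 0.91 [0.4807 0.0928 0.1324] px [233. 168.]
call patch_open 0.76 [0.5781 0.1005 0.134 ] px [267. 165.]
call crucible_mid 0.87 [ 0.4386 -0.2368  0.0195] px [229. 268.]
call crucible_mid 0.8 [ 0.3815 -0.3796  0.0164] px [204. 316.]
call crucible_mid 0.55 [ 0.4801 -0.1602  0.0226] px [244. 247.]
call bottle_mid 0.76 [ 0.5907 -0.2496  0.0327] px [300. 259.]
call tin_mid 0.86 [ 0.5124 -0.3558  0.0335] px [273. 293.]
call tin_mid 0.46 [ 0.5921 -0.25    0.0324] px [300. 259.]
```

View pics/t.png

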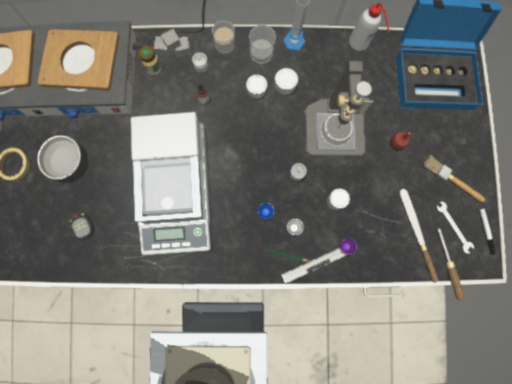

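View pics/s.png

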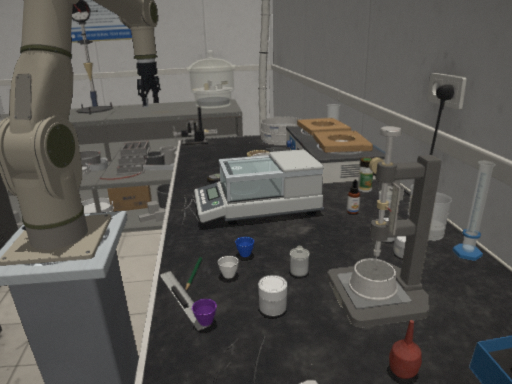

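Candidates for the crucible: white (side 229,268 / top 295,226), blue (side 245,247) and purple (side 204,313). The white one is porcelain, so it is the one meant. I'll confirm it in a crop and compute the first move.

```bash
python3 - <<'E'
from h import *
a=cv2.imread("pics/s.png")[220:340,150:310]; cv2.imwrite("pics/c.png",cv2.resize(a,None,fx=4,fy=4,interpolation=cv2.INTER_CUBIC))
o=telemetry.get_obs(); q=R.from_quat(o["ee_rot"]); M=q.as_matrix(); print(M.round(3))
yaw=np.arctan2(.1-.0922,.0948); print("yaw",yaw)
z=np.array([-np.sin(yaw),np.cos(yaw),0])
for s in(1,-1):
    T=np.column_stack([[0,0,-1],np.cross(s*z,[0,0,-1]),s*z]); print(s,(R.from_matrix(T)*q.inv()).as_rotvec().round(3))
print((np.array([.4826,.0922,.17])-o["position"])*100)
E
```

```text
[[-0.    -0.944  0.331]
 [ 0.     0.331  0.944]
 [-1.     0.     0.   ]]
yaw 0.08209356333513568
1 [-0.   -0.    0.42]
-1 [-0.     0.    -2.722]
[ 27.55191776 -49.75206417  -6.13589883]
```

View pics/c.png

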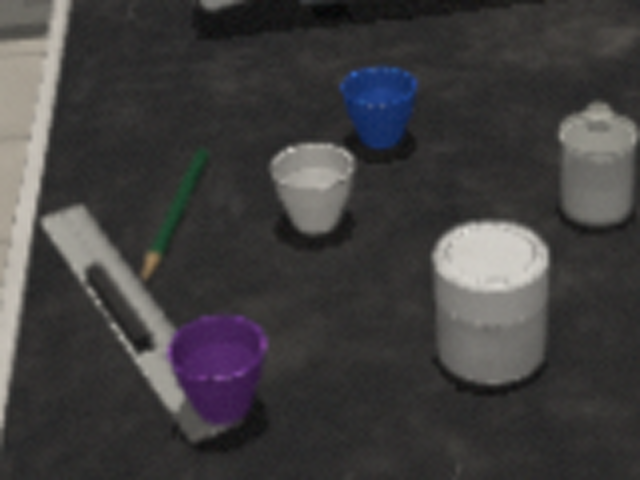

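The white crucible is at crop (313,190), upright and empty. I'll move above the finger patch with the gripper shut.

```bash
python3 -m crank '[[1,[1.7,-3.1,0],[0,0,0.06]],[1,[1.7,-3.1,0],[0,0,0.06]],[1,[1.7,-3.1,0],[0,0,0.06]],[1,[1.7,-3.1,0],[0,0,0.06]],[1,[1.7,-3.1,0],[0,0,0.06]],[1,[1.7,-3.1,0],[0,0,0.06]],[1,[1.7,-3.1,0],[0,0,0.06]],[1,[1.7,-3.1,0],[0,0,0]]]' 20; python3 -m crank '[[1,[1.7,-3.1,-0.3],[0,0,0]],[1,[1.7,-3.1,-0.3],[0,0,0]],[1,[1.7,-3.1,-0.3],[0,0,0]],[1,[1.7,-3.1,-0.3],[0,0,0]],[1,[1.7,-3.1,-0.3],[0,0,0]],[1,[1.7,-3.1,-0.3],[0,0,0]],[1,[1.7,-3.1,-0.3],[0,0,0]],[1,[1.7,-3.1,-0.4],[0,0,0]],[1,[0,0,0],[0,0,0]],[1,[0,0,0],[0,0,0]]]'
python3 - <<'E'
from h import *
st(); p=viewer.camera("wrist"); find(p,["roof_nominal","patch_open","pan_top","balance"]); save(p,"w1.png")
E
```

```text
clock: 1.47
position: [0.3437, 0.3401, 0.2315]
ee_rot: [-0.521, 0.478, 0.521, 0.478]
ft_force: [0.3, -0.0, -1.2]
grip_width: 0.003
clock: 2.3
position: [0.4797, 0.0917, 0.2063]
ee_rot: [0.519, -0.48, -0.519, -0.48]
ft_force: [-0.5, 0.2, 0.1]
grip_width: 0.004
{'clock': 2.3, 'position': [0.4797, 0.0917, 0.2063], 'ee_rot': [0.5192, -0.4802, -0.5191, -0.48], 'ft_force': [-0.5008, 0.2014, 0.1423], 'grip_width': 0.0045}
call roof_nominal 0.66 [0.4778 0.0907 0.1348] px [258. 198.]
call patch_open 0.83 [0.5748 0.1011 0.1333] px [261. 300.]
call balance 0.97 [0.5079 0.0918 0.006 ] px [258. 186.]
```

View pics/w1.png

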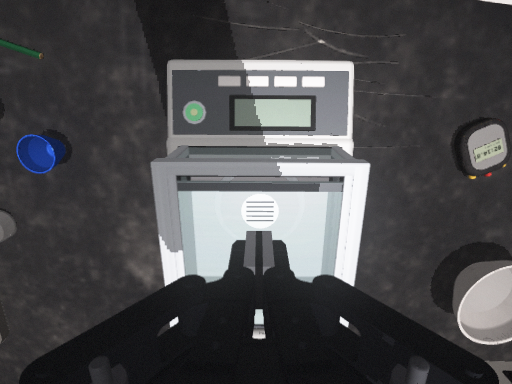

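The wrist view shows the ribbed patch at (260,211), with the fingertips square to the balance. I'll back-project the patch.

```bash
cat >> h.py <<'E'
def back(p,uv,z):
    from scipy.optimize import fsolve
    T=p["cam_to_world"]
    return fsolve(lambda q: pix(p,np.r_[q,z])-uv,[.5,0])
E
python3 - <<'E'
from h import *
p=viewer.camera("wrist")
for z in(.127,.133,.139): print(back(p,[260,211],z))
print(pix(p,telemetry.get_obs()["position"]))
E
python3 -m crank '[[1,[0.6,0,-2],[0,0,0]],[1,[0,0,-2],[0,0,0]],[1,[0,0,-1.5],[0,0,0]],[1,[0,0,-0.5],[0,0,0]],[1,[0,0,0],[0,0,0]]]'
```

```text
[0.49078556 0.09646397]
[0.48831317 0.0962267 ]
[0.48584077 0.09598942]
[259.36245323 245.77390461]
clock: 3.02
position: [0.4843, 0.094, 0.1454]
ee_rot: [-0.52, 0.479, 0.521, 0.478]
ft_force: [-0.8, 0.3, 0.9]
grip_width: 0.001
```

```bash
python3 -m crank '[[1,[0.2,0.2,-0.2],[0,0,0]],[1,[0,0,-0.2],[0,0,0]],[1,[0,0,-0.1],[0,0,0]],[1,[0,0,0],[0,0,0]]]'; python3 -m crank '[[1,[0,0,-0.1],[0,0,0]],[1,[0,0,0],[0,0,0]]]'
```

```text
clock: 3.35
position: [0.4874, 0.0959, 0.1417]
ee_rot: [0.52, -0.479, -0.52, -0.479]
ft_force: [0.0, 0.5, -0.2]
grip_width: -0.002
clock: 3.52
position: [0.4872, 0.0957, 0.1405]
ee_rot: [-0.52, 0.479, 0.52, 0.479]
ft_force: [1.3, -0.4, 0.6]
grip_width: -0.0
```

```bash
for i in 1; do python3 -m crank '[[1,[0,0,-0.1],[0,0,0]],[1,[0,0,-0.05],[0,0,0]],[1,[0,0,0],[0,0,0]]]'; done | grep -E 'pos|force'
```

```text
position: [0.4871, 0.0957, 0.1387]
ft_force: [0.1, 0.1, 0.3]
```

```bash
python3 -m crank '[[1,[0,0,-0.1],[0,0,0]],[1,[0,0,0],[0,0,0]]]'| grep -E 'pos|force'
```

```text
position: [0.4871, 0.0957, 0.1377]
ft_force: [0.0, 0.5, -0.3]
```

```bash
python3 -m crank '[[1,[0,0,-0.1],[0,0,0]],[1,[0,0,0],[0,0,0]]]'| grep -E 'pos|force'
```

```text
position: [0.487, 0.0957, 0.1367]
ft_force: [0.7, -0.6, 0.6]
```

```bash
cat > lo.sh <<'E'
# prints pos/force lines; succeeds only while |Fz|<limit ($1)
tee /dev/stderr 2> >(grep -E 'pos|force' >&1) >/dev/null
E
cat > lo.py <<'E'
import sys,re
t=sys.stdin.read(); m=re.search(r'ft_force: \[(.*?)\]',t); f=[float(x) for x in m[1].split(',')]
print(re.search(r'clock: (\S+)',t)[1],re.search(r'position: (.*)',t)[1],f, re.search(r'grip_width: (\S+)',t)[1])
lo,hi=map(float,sys.argv[1:3]); sys.exit(not lo<=f[2]<=hi)
E
rm lo.sh
python3 -m crank '[[1,[0,0,-0.1],[0,0,0]],[1,[0,0,0],[0,0,0]]]'|python3 lo.py -3 3 && python3 -m crank '[[1,[0,0,-0.1],[0,0,0]],[1,[0,0,0],[0,0,0]]]'|python3 lo.py -3 3 && python3 -m crank '[[1,[0,0,-0.1],[0,0,0]],[1,[0,0,0],[0,0,0]]]'|python3 lo.py -3 3 && python3 -m crank '[[1,[0,0,-0.1],[0,0,0]],[1,[0,0,0],[0,0,0]]]'|python3 lo.py -3 3 && python3 -m crank '[[1,[0,0,-0.1],[0,0,0]],[1,[0,0,0],[0,0,0]]]'|python3 lo.py -3 3 && python3 -m crank '[[1,[0,0,-0.1],[0,0,0]],[1,[0,0,0],[0,0,0]]]'|python3 lo.py -3 3 && python3 -m crank '[[1,[0,0,-0.1],[0,0,0]],[1,[0,0,0],[0,0,0]]]'|python3 lo.py -3 3 && python3 -m crank '[[1,[0,0,-0.1],[0,0,0]],[1,[0,0,0],[0,0,0]]]'|python3 lo.py -3 3
```

```text
4.27 [0.487, 0.0957, 0.1357] [-0.2, 0.2, -0.1] -0.001
4.43 [0.4871, 0.0957, 0.1347] [0.5, -0.2, -0.1] -0.001
4.6 [0.4871, 0.0957, 0.1337] [0.5, 0.3, 0.2] 0.002
4.77 [0.4872, 0.0957, 0.1328] [-0.8, 1.4, 1.8] 0.001
4.93 [0.4872, 0.0957, 0.1322] [-2.6, -0.2, 5.9] -0.005
```

```bash
python3 -m crank '[[1,[0,0,-0.07],[0,0,0]],[1,[0,0,0],[0,0,0]]]'|python3 lo.py 8 14;python3 -m crank '[[1,[0,0,-0.04],[0,0,0]],[1,[0,0,0],[0,0,0]]]'|python3 lo.py 8 14
```

```text
5.1 [0.4872, 0.0957, 0.1318] [-3.0, -0.6, 8.9] -0.001
5.27 [0.4873, 0.0958, 0.1315] [-3.3, -2.1, 11.1] 0.006
```

```bash
python3 -m crank '[[1,[0.3,0.025,0],[0,0,0]],[1,[0.4,0.035,0],[0,0,0]],[1,[0.3,0.025,0],[0,0,0]],[1,[0,0,0],[0,0,0]]]'|python3 lo.py 10 14 && python3 -m crank '[[1,[0.4,0.03,0],[0,0,0]],[1,[0.4,0.035,0],[0,0,0]],[1,[0.2,0.015,0],[0,0,0]],[1,[0,0,0],[0,0,0]]]'|python3 lo.py 10 14
```

```text
5.6 [0.4979, 0.0965, 0.1317] [-0.0, -1.4, 9.8] 0.002
```

```bash
python3 -m crank '[[1,[0.4,0.03,-0.03],[0,0,0]],[1,[0.4,0.035,0],[0,0,0]],[1,[0.4,0.035,0],[0,0,0]]]'|python3 lo.py 10 14 && python3 -m crank '[[1,[0.4,0.03,0],[0,0,0]],[1,[0.4,0.035,0],[0,0,0]],[1,[0.4,0.035,0],[0,0,0]]]'|python3 lo.py 10 14
```

```text
5.85 [0.5096, 0.0974, 0.1314] [-4.5, -2.4, 10.3] 0.004
6.1 [0.5215, 0.0983, 0.1314] [-4.1, -2.4, 11.5] 0.002
```

```bash
python3 - <<'E'
from h import *
p=viewer.camera("side"); save(p,"s2.png",(180,130,340,230),4); find(p,["roof_nominal","patch_open"]);find(p,["roof_pane"],spot_in)
E
```

```text
call roof_nominal 0.76 [0.4819 0.0923 0.1319] px [234. 168.]
call patch_open 0.78 [0.5734 0.0978 0.1341] px [265. 165.]
call patch_open 0.19 [0.4802 0.093  0.1316] px [233. 168.]
call roof_pane 0.71 [0.5583 0.0958 0.1314] px [260. 166.]
```

View pics/s2.png

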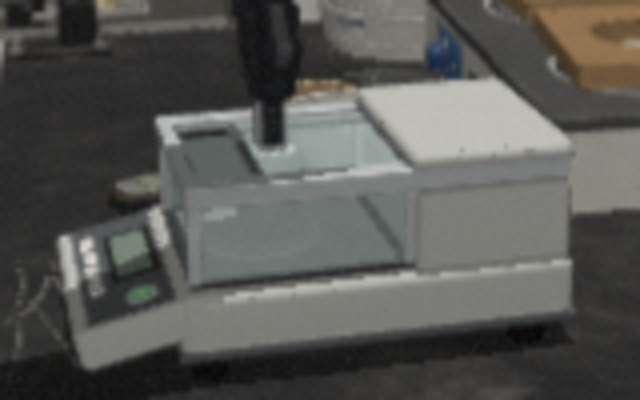

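The pane follows the finger: patch under the tip at crop (270,155), roof open in front of it. I'll go on.

```bash
python3 -m crank '[[1,[0.4,0.03,0],[0,0,0]],[1,[0.4,0.035,0],[0,0,0]],[1,[0.4,0.035,0],[0,0,0]]]'|python3 lo.py 9.5 14 && python3 -m crank '[[1,[0.4,0.03,0],[0,0,0]],[1,[0.4,0.035,0],[0,0,0]],[1,[0.4,0.035,0],[0,0,0]]]'|python3 lo.py 9.5 14 && python3 -m crank '[[1,[0.4,0.03,0],[0,0,0]],[1,[0.4,0.035,0],[0,0,0]],[1,[0.4,0.035,0],[0,0,0]]]'|python3 lo.py 9.5 14 && python3 -m crank '[[1,[0.4,0.03,0],[0,0,0]],[1,[0.4,0.035,0],[0,0,0]],[1,[0.4,0.035,0],[0,0,0]]]'|python3 lo.py 9.5 14
```

```text
6.55 [0.5334, 0.0991, 0.1313] [-4.3, -3.3, 11.2] -0.001
6.8 [0.5455, 0.1, 0.1313] [-3.6, -3.1, 9.4] -0.002
```

```bash
python3 -m crank '[[1,[0.4,0.04,-0.04],[0,0,0]],[1,[0.4,0.04,0],[0,0,0]],[1,[0.4,0.04,0],[0,0,0]]]'|python3 lo.py 9 14 && python3 -m crank '[[1,[0.4,0.04,0],[0,0,0]],[1,[0.4,0.04,0],[0,0,0]],[1,[0.4,0.04,-0.02],[0,0,0]]]'|python3 lo.py 9 14 && python3 -m crank '[[1,[0.4,0.04,0],[0,0,0]],[1,[0.4,0.04,0],[0,0,0]],[1,[0.4,0.04,-0.02],[0,0,0]]]'|python3 lo.py 9 14 && python3 -m crank '[[1,[0.3,0.03,0],[0,0,0]],[1,[0.3,0.03,0],[0,0,0]],[1,[0,0,0],[0,0,0]]]'|python3 lo.py 9 14
```

```text
7.05 [0.5577, 0.1009, 0.1311] [-4.7, -3.0, 11.2] 0.001
7.3 [0.5697, 0.1018, 0.131] [-3.4, -4.0, 11.7] -0.001
7.55 [0.5808, 0.1033, 0.1306] [-10.7, -3.2, 15.2] 0.002
```

Fx has jumped: end stop reached. I'll lift off.

```bash
python3 -m crank '[[1,[-0.1,0,0.2],[0,0,0]],[1,[0,0,1],[0,0,0]],[1,[0,0,3],[0,0,0]],[1,[0,0,3],[0,0,0]],[1,[-1,-2,1],[0,0,0]],[1,[-1,-4,0],[0,0,0]]]'|python3 lo.py 0 20
python3 - <<'E'
from h import *
st(); p=viewer.camera("top"); save(p,"t2.png",(100,90,320,270),3); find(p,["pan_top","crucible_mid","balance","patch_open"]);find(p,["roof_pane"],spot_in)
print((np.array([.4395,-.238])-telemetry.get_obs()["position"][:2])*100)
E
```

```text
8.05 [0.5614, 0.0491, 0.2149] [0.8, -0.5, -0.3] -0.001
{'clock': 8.05, 'position': [0.5614, 0.0491, 0.2149], 'ee_rot': [0.5225, -0.4751, -0.5216, -0.4788], 'ft_force': [0.7662, -0.5004, -0.2813], 'grip_width': -0.0008}
call pan_top 0.58 [0.5118 0.0978 0.0729] px [170. 197.]
call crucible_mid 0.65 [ 0.3814 -0.3823  0.022 ] px [348. 247.]
call crucible_mid 0.5 [ 0.4367 -0.2374  0.0176] px [295. 227.]
call crucible_mid 0.48 [ 0.4826 -0.1522  0.018 ] px [264. 211.]
call roof_pane 0.49 [0.5692 0.0493 0.1283] px [186. 172.]
[-12.05950471 -28.31425711]
```

View pics/t2.png

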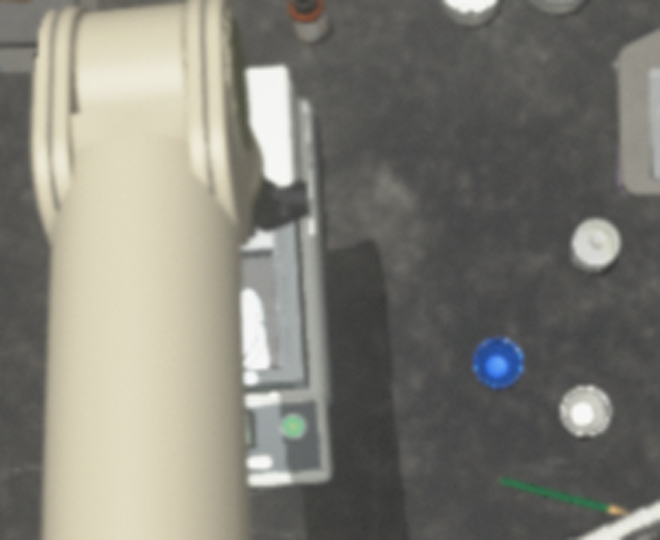

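The roof stands open (pane edge at crop (270,250), arm hides the rest). Next, the crucible.

```bash
python3 -m crank '[[0.2,[-1.5,-3.5,0],[0,0,0]],[0.2,[-1.5,-3.5,0],[0,0,0]],[0.2,[-1.5,-3.5,0],[0,0,0]],[0.2,[-1.5,-3.5,0],[0,0,0]],[0.2,[-1.5,-3.5,-1],[0,0,0]],[0.2,[-1.5,-3.5,-1],[0,0,0]],[0.2,[-1.5,-3.5,-1],[0,0,0]],[0.2,[-1.5,-3.5,-1.5],[0,0,0]],[0.2,[0,0,0],[0,0,0]],[0.2,[0,0,0],[0,0,0]]]' | python3 lo.py -5 5
python3 - <<'E'
from h import *
st(); p=viewer.camera("wrist"); save(p,"w2.png"); find(p,["crucible_mid"])
print("tcp px",pix(p,telemetry.get_obs()["position"]))
from h import R
print(R.from_quat(telemetry.get_obs()["ee_rot"]).as_matrix().round(3))
E
```

```text
9.18 [0.4392, -0.2369, 0.1659] [1.1, 0.5, 0.6] 0.798
{'clock': 9.1833, 'position': [0.4392, -0.2369, 0.1659], 'ee_rot': [-0.519, 0.4802, 0.5199, 0.4794], 'ft_force': [1.1277, 0.4598, 0.6361], 'grip_width': 0.7976}
call crucible_mid 0.89 [ 0.3791 -0.3844  0.0218] px [112. 105.]
call crucible_mid 0.87 [ 0.4772 -0.1611  0.0213] px [326. 215.]
call crucible_mid 0.55 [ 0.4314 -0.2391  0.0206] px [258. 168.]
tcp px [263.29619917 249.49387519]
[[-0.    -0.996 -0.084]
 [ 0.    -0.084  0.996]
 [-1.     0.     0.   ]]
```

View pics/w2.png

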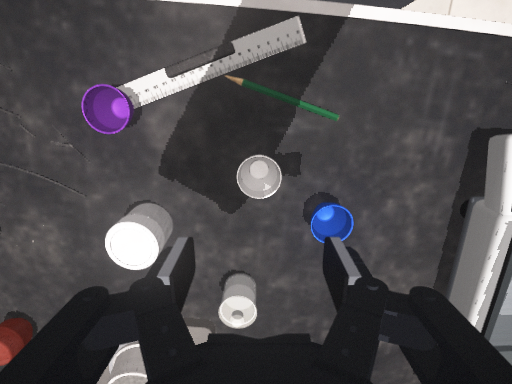

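The white crucible's rim is centred at (259,177), between the jaw lines; the blue one at (331,223), clear in depth. I'll back-project the rim at z = 0.037.

```bash
python3 - <<'E'
from h import *
p=viewer.camera("wrist"); o=telemetry.get_obs()
rim=back(p,[259,177],.037); ft=back(p,[259,169],.003); print("rim",rim,"foot",ft)
# blue clearance
print("blue rim",back(p,[332,223],.037), "purple", back(p,[106,108],.037))
d=rim-o["position"][:2]; print(d*100)
E
```

```text
rim [ 0.43801452 -0.23510022] foot [ 0.43856339 -0.23503111]
blue rim [ 0.48074274 -0.15587849] purple [ 0.38408546 -0.38082633]
[-0.32391394 -0.07660122]
```

```bash
python3 -m crank '[[0.2,[-0.2,0.1,-3],[0,0,0]],[0.2,[0,0,-3],[0,0,0]],[0.2,[0,0,-3],[0,0,0]],[0.2,[0,0,-2],[0,0,0]],[0.2,[0,0,-0.3],[0,0,0]],[0.2,[0,0,0],[0,0,0]]]' | python3 lo.py -5 5
python3 - <<'E'
from h import *
for i in range(2):
    p=viewer.camera("wrist"); st()
    a=p["frame"]; save(p,"w3.png")
    find(p,["crucible_mid"])
E
```

```text
9.83 [0.4382, -0.2337, 0.0531] [-0.2, -0.1, 0.3] 0.802
{'clock': 9.8833, 'position': [0.439, -0.2342, 0.0543], 'ee_rot': [0.5206, -0.4786, -0.5205, -0.4786], 'ft_force': [0.2542, -0.1917, 0.712], 'grip_width': 0.7976}
call crucible_mid 0.95 [ 0.3771 -0.3857  0.0196] px [ 18. 108.]
call crucible_mid 0.6 [ 0.4821 -0.1608  0.0205] px [355. 285.]
call crucible_mid 0.58 [ 0.4323 -0.2361  0.021 ] px [256. 213.]
{'clock': 9.9833, 'position': [0.4395, -0.2348, 0.0552], 'ee_rot': [0.521, -0.4783, -0.5196, -0.4793], 'ft_force': [0.0893, -0.8098, 0.6846], 'grip_width': 0.7997}
call crucible_mid 0.98 [ 0.4811 -0.1606  0.0217] px [357. 281.]
call crucible_mid 0.83 [ 0.4322 -0.2389  0.022 ] px [254. 210.]
call crucible_mid 0.78 [ 0.3837 -0.3843  0.0224] px [ 22. 118.]
```

View pics/w3.png

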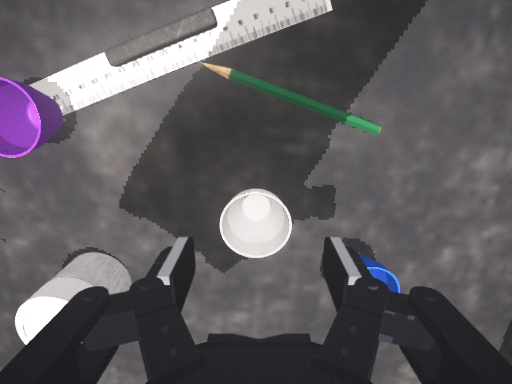

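```bash
python3 - <<'E'
from h import *
p=viewer.camera("wrist"); o=telemetry.get_obs(); print(o["position"],p["cam_to_world"][:3,3]-o["position"])
rim=back(p,[256,223],.037);print(rim,(rim-o["position"][:2])*100, "blue",back(p,[382,288],.037),pix(p,o["position"]))
E
```

```text
[ 0.43924654 -0.2349379   0.05504749] [-0.07996079 -0.00697564  0.14318652]
[ 0.43427455 -0.23750265] [-0.49719856 -0.25647521] blue [ 0.47488761 -0.14990805] [259.56069732 245.25950868]
```

```bash
python3 -m crank '[[0.3,[-0.35,-0.2,0],[0,0,0]],[0.3,[0,0,0],[0,0,0]],[0.3,[0,0,-1.5],[0,0,0]],[0.3,[0,0,-1.5],[0,0,0]],[0.3,[0,0,-1.2],[0,0,0]],[0.3,[0,0,-0.4],[0,0,0]],[0.3,[0,0,0],[0,0,0]]]' | python3 lo.py -3 3 && python3 -m crank '[[0.35,[0,0,0],[0,0,0]],[0.4,[0,0,0],[0,0,0]],[0.45,[0,0,0],[0,0,0]],[0.5,[0,0,0],[0,0,0]],[0.6,[0,0,0],[0,0,0]],[0.7,[0,0,0],[0,0,0]],[0.7,[0,0,0],[0,0,0]]]' 20 | python3 lo.py -5 5
```

```text
10.67 [0.4339, -0.2367, 0.0068] [-0.5, 1.1, -0.1] 0.699
11.25 [0.4353, -0.2371, 0.0085] [-1.8, 1.1, 6.0] 0.49
```

Gripped at 41.6 mm, as expected. I'll lift and look.

```bash
python3 -m crank '[[0.7,[0,0,0.5],[0,0,0]],[0.7,[0,0,1],[0,0,0]],[0.7,[0,0,2],[0,0,0]],[0.7,[0,0,3],[0,0,0]],[0.7,[0,0,3],[0,0,0]],[0.7,[0,0,3],[0,0,0]],[0.7,[0,0,3],[0,0,0]],[0.7,[0,0,1],[0,0,0]],[0.7,[0,0,0],[0,0,0]]]' | python3 lo.py -3 3
python3 - <<'E'
from h import *
p=viewer.camera("wrist"); st(); p2=viewer.camera("side"); find(p2,["crucible_mid"]); find(p,["crucible_mid"])
X=telemetry.get_obs()["position"]; u=pix(p2,X).astype(int)
a=p["frame"][100:384,80:430]; b=cv2.resize(p2["frame"][max(0,u[1]-50):u[1]+45,u[0]-55:u[0]+62],(350,284),interpolation=cv2.INTER_CUBIC)
cv2.imwrite("pics/g.png",np.hstack([a,b])[:,:,::-1]); print(pix(p,X),u)
E
```

```text
12.0 [0.436, -0.2375, 0.1759] [0.5, -0.0, -0.3] 0.494
{'clock': 12.05, 'position': [0.4352, -0.237, 0.1739], 'ee_rot': [0.5208, -0.4784, -0.5194, -0.4797], 'ft_force': [-0.2596, -0.694, -1.2572], 'grip_width': 0.4896}
call crucible_mid 0.75 [ 0.4831 -0.1593  0.0222] px [246. 247.]
call crucible_mid 0.68 [ 0.381  -0.3813  0.0194] px [204. 315.]
call crucible_mid 0.54 [ 0.4386 -0.235   0.1857] px [225. 197.]
call crucible_mid 0.92 [ 0.4791 -0.1608  0.0205] px [325. 215.]
call crucible_mid 0.88 [ 0.4352 -0.2333  0.1889] px [268. 258.]
call crucible_mid 0.72 [ 0.3793 -0.3886  0.0235] px [112. 106.]
[261.69069815 238.59753936] [222 203]
```

View pics/g.png

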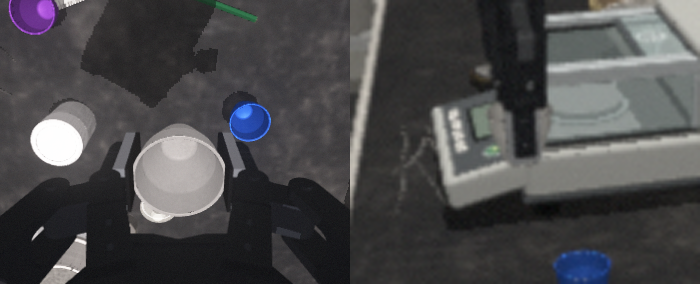

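Held level between the pads (wrist crop (180,175)). I'll carry it over the pan.

```bash
python3 -m crank '[[0.7,[0.4,2,0.3],[0,0,0]],[0.7,[0.8,3.7,0.3],[0,0,0]],[0.7,[0.8,3.7,0.2],[0,0,0]],[0.7,[0.8,3.7,0],[0,0,0]],[0.7,[0.8,3.7,0],[0,0,0]],[0.7,[0.8,3.7,0],[0,0,0]],[0.7,[0.8,3.7,0],[0,0,0]],[0.7,[0.8,3.7,0],[0,0,0]],[0.7,[0.8,3.5,0],[0,0,0]],[0.7,[0.4,1.8,0],[0,0,0]],[0.7,[0,0,0],[0,0,0]],[0.7,[0,0,0],[0,0,0]]]' | python3 lo.py -3 3
python3 - <<'E'
from h import *
p=viewer.camera("wrist"); st(); p2=viewer.camera("side"); 
for q in(p2,p): find(q,["pan_top","balance","crucible_mid"])
X=telemetry.get_obs()["position"]
a=p["frame"]; b=cv2.resize(p2["frame"][110:230,180:340],(512,384),interpolation=cv2.INTER_CUBIC)
cv2.imwrite("pics/g2.png",cv2.resize(np.hstack([a,b]),(800,300),interpolation=cv2.INTER_AREA)[:,:,::-1]); print(pix(p,X),pix(p2,X))
E
```

```text
13.2 [0.5059, 0.0957, 0.179] [-0.1, -1.7, 0.3] 0.491
{'clock': 13.25, 'position': [0.506, 0.0944, 0.1794], 'ee_rot': [-0.5198, 0.48, 0.5203, 0.4782], 'ft_force': [-0.4055, -0.6996, -0.6298], 'grip_width': 0.4896}
call balance 0.85 [0.5115 0.0934 0.0083] px [246. 207.]
call balance 0.44 [ 0.5092 -0.3573  0.0293] px [271. 295.]
call crucible_mid 0.94 [ 0.3841 -0.3835  0.0205] px [205. 315.]
call crucible_mid 0.41 [0.5078 0.0965 0.1911] px [242. 147.]
call pan_top 0.75 [0.5097 0.1    0.078 ] px [264. 194.]
call balance 0.66 [0.5063 0.0914 0.0061] px [256. 170.]
call crucible_mid 0.74 [ 0.4825 -0.1614  0.0196] px [ 20. 132.]
call crucible_mid 0.57 [0.5049 0.0998 0.1895] px [268. 254.]
[257.31691885 248.1191055 ] [241.6305632  151.06634787]
```

View pics/g2.png

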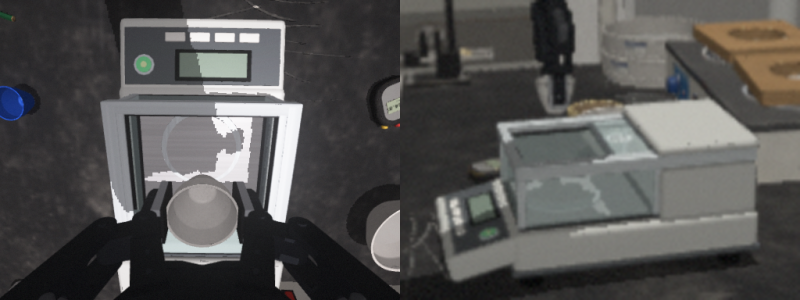

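The crucible is level over the open chamber; pan ring centred at about wrist (260,187), slightly ahead of the view of the crucible through parallax. I'll lower it with force guards.

```bash
python3 -m crank '[[0.7,[0.2,0,-1],[0,0,0]],[0.7,[0,0,-1.5],[0,0,0]],[0.7,[0,0,-1.5],[0,0,0]],[0.7,[0,0,-1],[0,0,0]],[0.7,[0,0,0],[0,0,0]]]' | python3 lo.py -3 3 && python3 -m crank '[[0.7,[0,0,-1],[0,0,0]],[0.7,[0,0,-1],[0,0,0]],[0.7,[0,0,-0.5],[0,0,0]],[0.7,[0,0,0],[0,0,0]],[0.7,[0,0,0],[0,0,0]]]' | python3 lo.py -3 3 && python3 -m crank '[[0.7,[0,0,-0.3],[0,0,0]],[0.7,[0,0,0],[0,0,0]],[0.7,[0,0,0],[0,0,0]]]' | python3 lo.py -3 3
```

```text
14.02 [0.5073, 0.0947, 0.1281] [0.5, 0.1, -0.4] 0.494
14.43 [0.5085, 0.0951, 0.1055] [-0.3, -0.8, 0.3] 0.491
14.68 [0.5087, 0.0952, 0.1028] [0.5, 0.0, -0.9] 0.489
```

```bash
python3 -m crank '[[0.7,[0,0,-0.3],[0,0,0]],[0.7,[0,0,-0.3],[0,0,0]],[0.7,[0,0,0],[0,0,0]],[0.7,[0,0,0],[0,0,0]]]' | python3 lo.py -3 1.8 && python3 -m crank '[[0.7,[0,0,-0.15],[0,0,0]],[0.7,[0,0,0],[0,0,0]],[0.7,[0,0,0],[0,0,0]]]' | python3 lo.py -3 1.8 && python3 -m crank '[[0.7,[0,0,-0.15],[0,0,0]],[0.7,[0,0,0],[0,0,0]],[0.7,[0,0,0],[0,0,0]]]' | python3 lo.py -3 1.8 && python3 -m crank '[[0.7,[0,0,-0.15],[0,0,0]],[0.7,[0,0,0],[0,0,0]],[0.7,[0,0,0],[0,0,0]]]' | python3 lo.py -3 1.8 && python3 -m crank '[[0.7,[0,0,-0.1],[0,0,0]],[0.7,[0,0,0],[0,0,0]],[0.7,[0,0,0],[0,0,0]]]' | python3 lo.py -3 1.8 && python3 -m crank '[[0.7,[0,0,-0.1],[0,0,0]],[0.7,[0,0,0],[0,0,0]],[0.7,[0,0,0],[0,0,0]]]' | python3 lo.py -3 1.8 && python3 -m crank '[[0.7,[0,0,-0.1],[0,0,0]],[0.7,[0,0,0],[0,0,0]],[0.7,[0,0,0],[0,0,0]]]' | python3 lo.py -3 1.8 && python3 -m crank '[[0.7,[0,0,-0.1],[0,0,0]],[0.7,[0,0,0],[0,0,0]],[0.7,[0,0,0],[0,0,0]]]' | python3 lo.py -3 1.8
```

```text
15.02 [0.5085, 0.0951, 0.0964] [0.4, 1.1, 0.1] 0.493
15.27 [0.5086, 0.0951, 0.0951] [-0.2, -0.4, -0.3] 0.49
15.52 [0.5086, 0.0951, 0.0936] [0.2, -0.5, -0.2] 0.487
15.77 [0.5086, 0.0951, 0.092] [-0.1, -0.8, -0.4] 0.491
16.02 [0.5086, 0.0951, 0.0911] [-0.5, -0.4, 0.1] 0.492
16.27 [0.5086, 0.0951, 0.0901] [-0.3, 0.8, -1.1] 0.494
16.52 [0.5086, 0.0951, 0.0891] [0.5, 0.5, -0.5] 0.49
16.77 [0.5085, 0.0951, 0.088] [-0.0, 0.7, -0.1] 0.492
```

```bash
python3 -m crank '[[0.7,[0,0,-0.1],[0,0,0]],[0.7,[0,0,0],[0,0,0]],[0.7,[0,0,0],[0,0,0]]]' | python3 lo.py -3 1.8 && python3 -m crank '[[0.7,[0,0,-0.1],[0,0,0]],[0.7,[0,0,0],[0,0,0]],[0.7,[0,0,0],[0,0,0]]]' | python3 lo.py -3 1.8 && python3 -m crank '[[0.7,[0,0,-0.1],[0,0,0]],[0.7,[0,0,0],[0,0,0]],[0.7,[0,0,0],[0,0,0]]]' | python3 lo.py -3 1.8 && python3 -m crank '[[0.7,[0,0,-0.1],[0,0,0]],[0.7,[0,0,0],[0,0,0]],[0.7,[0,0,0],[0,0,0]]]' | python3 lo.py -3 1.8 && python3 -m crank '[[0.7,[0,0,-0.1],[0,0,0]],[0.7,[0,0,0],[0,0,0]],[0.7,[0,0,0],[0,0,0]]]' | python3 lo.py -3 1.8 && python3 -m crank '[[0.7,[0,0,-0.1],[0,0,0]],[0.7,[0,0,0],[0,0,0]],[0.7,[0,0,0],[0,0,0]]]' | python3 lo.py -3 1.8 && python3 -m crank '[[0.7,[0,0,-0.1],[0,0,0]],[0.7,[0,0,0],[0,0,0]],[0.7,[0,0,0],[0,0,0]]]' | python3 lo.py -3 1.8
```

```text
17.02 [0.5086, 0.0951, 0.0871] [-0.3, 0.6, -0.9] 0.487
17.27 [0.5086, 0.0952, 0.0861] [0.2, -0.6, -0.0] 0.491
17.52 [0.5086, 0.0952, 0.0851] [-0.1, 0.1, 0.6] 0.493
17.77 [0.5087, 0.0952, 0.0842] [-0.3, -0.3, 0.2] 0.49
18.02 [0.5087, 0.0952, 0.0832] [0.2, -0.1, 2.5] 0.49
```

Contact (Fz about 2 N, foot height as predicted). I'll release gently and withdraw straight up.

```bash
python3 -m crank '[[0.7,[0,0,0],[0,0,0]],[0.5,[0,0,0],[0,0,0]],[0.46,[0,0,0],[0,0,0]],[0.42,[0,0,0],[0,0,0]],[0.36,[0,0,0],[0,0,0]],[0.3,[0,0,0],[0,0,0]],[0.3,[0,0,0],[0,0,0]],[0.3,[0,0,0],[0,0,0]]]' | python3 lo.py -3 4 && python3 -m crank '[[0.3,[0,0,0.5],[0,0,0]],[0.3,[0,0,1],[0,0,0]],[0.3,[0,0,2],[0,0,0]],[0.3,[0,0,2.5],[0,0,0]],[0.3,[0,0,3],[0,0,0]],[0.3,[0,0,3],[0,0,0]],[0.3,[-2,0,0],[0,0,0]],[0.3,[-2,0,0],[0,0,0]],[0.3,[0,0,0],[0,0,0]]]' | python3 lo.py -3 3
python3 - <<'E'
from h import *
p=viewer.camera("wrist"); st(); p2=viewer.camera("side"); 
for q in(p2,p): find(q,["pan_top","crucible_mid","patch_open"]);find(q,["roof_pane"],spot_in)
b=cv2.resize(p2["frame"][110:230,180:340],(512,384),interpolation=cv2.INTER_CUBIC)
cv2.imwrite("pics/g3.png",cv2.resize(np.hstack([p["frame"],b]),(800,300),interpolation=cv2.INTER_AREA)[:,:,::-1])
E
```

```text
18.68 [0.5086, 0.0951, 0.0831] [-0.0, 0.4, 0.2] 0.703
19.43 [0.4667, 0.0952, 0.2046] [0.4, -0.4, -0.6] 0.701
{'clock': 19.4833, 'position': [0.4679, 0.0953, 0.2045], 'ee_rot': [-0.5203, 0.4782, 0.5203, 0.4795], 'ft_force': [-0.0412, -0.5236, 0.4723], 'grip_width': 0.7001}
call pan_top 0.58 [0.485  0.0925 0.1303] px [235. 169.]
call crucible_mid 0.69 [ 0.48   -0.1587  0.0209] px [244. 247.]
call crucible_mid 0.59 [0.5109 0.0969 0.0939] px [244. 180.]
call crucible_mid 0.57 [ 0.3834 -0.3826  0.0212] px [205. 315.]
call patch_open 0.7 [0.5759 0.0999 0.1346] px [266. 164.]
call roof_pane 0.77 [0.5786 0.0967 0.1346] px [267. 165.]
call pan_top 0.67 [0.5049 0.0981 0.0732] px [259. 215.]
call crucible_mid 0.98 [ 0.4816 -0.1606  0.0204] px [ 42. 162.]
call crucible_mid 0.86 [0.5048 0.0989 0.097 ] px [260. 225.]
call patch_open 0.56 [0.5764 0.0965 0.1346] px [251. 314.]
call roof_pane 0.59 [0.5727 0.1082 0.1301] px [264. 308.]
```

View pics/g3.png

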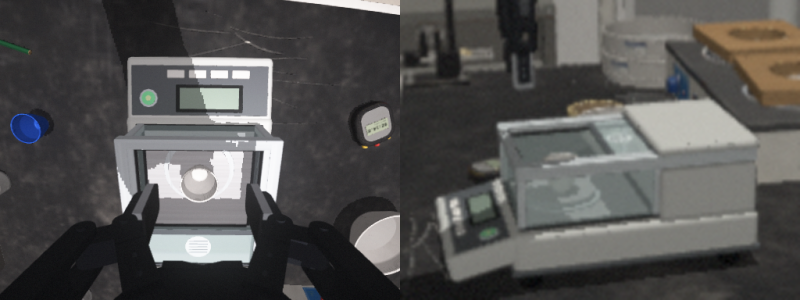

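The crucible stands upright in the pan ring, at (200,183) in the wrist half; patch at (199,246), pane open. Now shut the pane.

```bash
python3 -m crank '[[1,[2,0.1,0],[0,0,0]],[1,[3,0.2,0],[0,0,0]],[1,[3,0.2,0],[0,0,0]],[1,[3.1,0.2,0],[0,0,0]],[1,[0,0,-2],[0,0,0]],[1,[0,0,-2],[0,0,0]],[1,[0,0,-1.5],[0,0,0]],[1,[0,0,-0.9],[0,0,0]],[1,[0,0,0],[0,0,0]],[1,[0,0,0],[0,0,0]]]' | python3 lo.py -3 3 && python3 -m crank '[[1,[0,0,-0.2],[0,0,0]],[1,[0,0,-0.1],[0,0,0]],[1,[0,0,0],[0,0,0]]]' | python3 lo.py -3 3 && python3 -m crank '[[1,[0,0,-0.1],[0,0,0]],[1,[0,0,0],[0,0,0]]]' | python3 lo.py -3 3 && python3 -m crank '[[1,[0,0,-0.1],[0,0,0]],[1,[0,0,0],[0,0,0]]]' | python3 lo.py -3 3 && python3 -m crank '[[1,[0,0,-0.1],[0,0,0]],[1,[0,0,0],[0,0,0]]]' | python3 lo.py -3 3 && python3 -m crank '[[1,[0,0,-0.1],[0,0,0]],[1,[0,0,0],[0,0,0]]]' | python3 lo.py -3 3 && python3 -m crank '[[1,[0,0,-0.1],[0,0,0]],[1,[0,0,0],[0,0,0]]]' | python3 lo.py -3 3 && python3 -m crank '[[1,[0,0,-0.1],[0,0,0]],[1,[0,0,0],[0,0,0]]]' | python3 lo.py -3 3
```

```text
20.77 [0.5797, 0.1022, 0.1393] [0.6, -0.3, -0.2] 0.001
21.02 [0.5799, 0.1023, 0.1368] [-0.9, -0.3, 0.4] -0.004
21.18 [0.5797, 0.1022, 0.1354] [0.2, -0.1, -0.5] 0.001
21.35 [0.5796, 0.1022, 0.1341] [0.5, 0.2, 0.1] -0.001
21.52 [0.5795, 0.1021, 0.1329] [-0.0, -0.4, -0.1] -0.0
21.68 [0.5797, 0.1021, 0.1322] [-2.0, 0.4, 2.7] 0.001
21.85 [0.5797, 0.1021, 0.1316] [-3.0, -0.5, 7.2] -0.005
```

```bash
python3 -m crank '[[1,[0,0,-0.07],[0,0,0]],[1,[0,0,0],[0,0,0]],[1,[0,0,-0.02],[0,0,0]],[1,[0,0,0],[0,0,0]]]'|python3 lo.py 9 13.5 && python3 -m crank '[[1,[-0.3,-0.03,0],[0,0,0]],[1,[-0.4,-0.03,0.01],[0,0,0]],[1,[-0.4,-0.03,0],[0,0,0]]]'|python3 lo.py 9.5 13.5 && python3 -m crank '[[1,[-0.4,-0.03,0],[0,0,0]],[1,[-0.4,-0.03,0.01],[0,0,0]],[1,[-0.4,-0.03,0],[0,0,0]]]'|python3 lo.py 9.5 13.5 && python3 -m crank '[[1,[-0.4,-0.03,0],[0,0,0]],[1,[-0.4,-0.03,0.01],[0,0,0]],[1,[-0.4,-0.03,0],[0,0,0]]]'|python3 lo.py 9.5 13.5
```

```text
22.18 [0.5797, 0.1022, 0.1311] [-4.4, -0.1, 10.4] 0.002
22.43 [0.5705, 0.1015, 0.1318] [3.5, -0.1, 6.2] -0.004
```

```bash
python3 -m crank '[[1,[0,0,-0.08],[0,0,0]],[1,[0,0,0],[0,0,0]]]'|python3 lo.py 9 13.5 && python3 -m crank '[[1,[-0.4,-0.03,0],[0,0,0]],[1,[-0.4,-0.03,0],[0,0,0]],[1,[-0.4,-0.03,0],[0,0,0]]]'|python3 lo.py 9.5 13.5 && python3 -m crank '[[1,[-0.4,-0.03,0],[0,0,0]],[1,[-0.4,-0.03,0],[0,0,0]],[1,[-0.4,-0.03,0],[0,0,0]]]'|python3 lo.py 9.5 13.5
```

```text
22.6 [0.5699, 0.1014, 0.1311] [0.0, -0.2, 10.8] -0.001
22.85 [0.5589, 0.1007, 0.1315] [4.1, 0.7, 9.3] -0.002
```

```bash
python3 -m crank '[[1,[-0.4,-0.03,-0.03],[0,0,0]],[1,[-0.4,-0.03,0],[0,0,0]],[1,[-0.4,-0.03,0],[0,0,0]]]'|python3 lo.py 9.5 14 && python3 -m crank '[[1,[-0.4,-0.03,0],[0,0,0]],[1,[-0.4,-0.03,0],[0,0,0]],[1,[-0.4,-0.03,0],[0,0,0]]]'|python3 lo.py 9.5 14 && python3 -m crank '[[1,[-0.4,-0.03,0],[0,0,0]],[1,[-0.4,-0.03,0],[0,0,0]],[1,[-0.4,-0.03,0],[0,0,0]]]'|python3 lo.py 9.5 14
```

```text
23.1 [0.547, 0.0998, 0.1314] [4.2, 0.1, 9.9] 0.001
23.35 [0.5351, 0.0989, 0.1314] [4.6, 0.6, 10.3] -0.002
23.6 [0.5231, 0.0981, 0.1314] [4.0, 0.6, 10.4] 0.0
```

```bash
python3 -m crank '[[1,[-0.4,-0.03,0],[0,0,0]],[1,[-0.4,-0.03,0],[0,0,0]],[1,[-0.4,-0.03,0],[0,0,0]]]'|python3 lo.py 9.2 14 && python3 -m crank '[[1,[-0.4,-0.03,0],[0,0,0]],[1,[-0.4,-0.03,0],[0,0,0]],[1,[-0.4,-0.03,0],[0,0,0]]]'|python3 lo.py 9.2 14
python3 - <<'E'
from h import *
p=viewer.camera("side"); find(p,["roof_pane"],spot_in); save(p,"s3.png",(180,130,340,230),4)
E
```

```text
23.85 [0.5112, 0.0972, 0.1314] [4.9, 0.2, 10.8] -0.002
24.1 [0.4992, 0.0963, 0.1314] [4.0, 0.6, 10.6] 0.004
call roof_pane 0.61 [0.5459 0.0999 0.1329] px [256. 166.]
call roof_pane 0.61 [ 0.5084 -0.3749  0.0466] px [272. 294.]
```

View pics/s3.png

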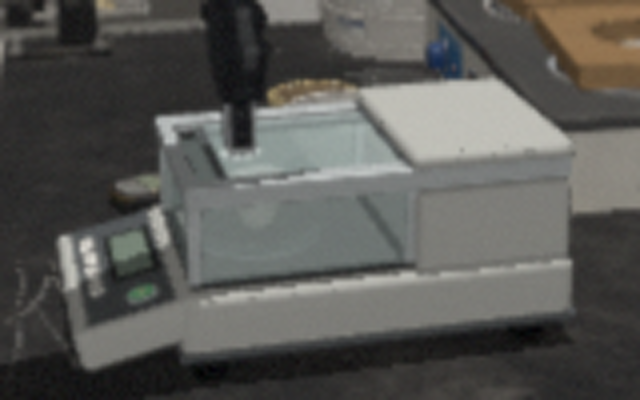

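The pane is nearly shut (front edge at crop (205,150)), with the crucible upright behind the glass at (258,208). The last stretch will be in small guarded steps up to the stop.

```bash
sed -i 's/sys.exit(not lo<=f\[2\]<=hi)/sys.exit(not (lo<=f[2]<=hi and abs(f[0])<6.5))/' lo.py
python3 -m crank '[[1,[-0.4,-0.03,0],[0,0,0]],[1,[-0.3,-0.03,0],[0,0,0]]]'|python3 lo.py 9 14 && python3 -m crank '[[1,[-0.2,-0.02,0],[0,0,0]],[1,[-0.2,-0.02,0],[0,0,0]]]'|python3 lo.py 9 14 && python3 -m crank '[[1,[-0.1,-0.01,0],[0,0,0]],[1,[-0.1,-0.01,0],[0,0,0]]]'|python3 lo.py 9 14 && python3 -m crank '[[1,[-0.1,-0.01,0],[0,0,0]],[1,[-0.1,-0.01,0],[0,0,0]]]'|python3 lo.py 9 14 && python3 -m crank '[[1,[-0.1,-0.01,0],[0,0,0]],[1,[-0.1,-0.01,0],[0,0,0]]]'|python3 lo.py 9 14 && python3 -m crank '[[1,[-0.1,-0.01,0],[0,0,0]],[1,[-0.1,-0.01,0],[0,0,0]]]'|python3 lo.py 9 14 && python3 -m crank '[[1,[-0.1,-0.01,0],[0,0,0]],[1,[-0.1,-0.01,0],[0,0,0]]]'|python3 lo.py 9 14
```

```text
24.37 [0.4922, 0.0958, 0.1315] [3.7, 1.2, 12.2] -0.002
24.53 [0.4882, 0.0955, 0.1315] [4.2, 0.9, 10.9] -0.001
24.7 [0.4863, 0.0954, 0.1315] [5.2, 2.0, 11.7] -0.003
24.87 [0.4847, 0.0953, 0.1316] [9.0, 1.4, 10.8] 0.003
```

Fx rose to 9 N at x = 0.485, where the shut patch should be: that is the front stop. I'll lift off and compare with the first shut-pane view from the same pose.

```bash
python3 -m crank '[[1,[0.1,0,0.2],[0,0,0]],[1,[0,0,1],[0,0,0]],[1,[0,0,2],[0,0,0]],[1,[0,0,2],[0,0,0]],[1,[-0.5,-0.4,2.2],[0,0,0]],[1,[0,0,0],[0,0,0]],[1,[0,0,0],[0,0,0]]]'|python3 lo.py -3 3
python3 - <<'E'
from h import *
st(); p=viewer.camera("wrist"); save(p,"w4.png"); a=cv2.imread("pics/w1.png",0); b=cv2.imread("pics/w4.png",0)
for n,(x0,y0,x1,y1) in dict(patch=(238,190,282,230),bar=(160,145,365,178),disp=(180,70,345,130)).items():
    r=cv2.matchTemplate(b[y0-25:y1+25,x0-25:x1+25],a[y0:y1,x0:x1],cv2.TM_CCOEFF_NORMED); _,m,_,l=cv2.minMaxLoc(r); print(n,round(m,3),np.array(l)-25)
find(p,["crucible_mid","pan_top"])
q=viewer.camera("side"); find(q,["crucible_mid","bottle_mid","tin_mid","pan_top"]); find(q,["roof_pane"],spot_in)
a=cv2.imread("pics/s.png").astype(int); d=np.abs(a-q["frame"][:,:,::-1]).sum(2)[150:200,215:300]; print("diff>90:",(d>90).sum())
E
```

```text
25.45 [0.478, 0.0904, 0.2044] [-0.4, -0.4, 0.1] 0.0
{'clock': 25.45, 'position': [0.478, 0.0904, 0.2044], 'ee_rot': [0.5203, -0.4784, -0.5198, -0.4798], 'ft_force': [-0.353, -0.4029, 0.0711], 'grip_width': 0.0004}
patch 0.91 [ 1 -3]
bar 0.935 [2 3]
disp 0.983 [1 2]
call crucible_mid 0.62 [ 0.4822 -0.1609  0.0208] px [ 44. 153.]
call crucible_mid 0.84 [ 0.3825 -0.3814  0.018 ] px [205. 316.]
call crucible_mid 0.71 [ 0.4821 -0.1624  0.0228] px [245. 247.]
call bottle_mid 0.71 [ 0.5915 -0.2508  0.0328] px [300. 259.]
call tin_mid 0.97 [ 0.507  -0.3564  0.0302] px [270. 295.]
call roof_pane 0.74 [0.5315 0.0988 0.1321] px [251. 166.]
diff>90: 205
```

The patch lies about 6 px nearer the front bar than at the start, so the pane may have begun a few mm open. I'll check the remaining gap numerically.

```bash
python3 - <<'E'
from h import *
p=viewer.camera("wrist"); f=p["frame"]; save(p,"w5.png")
print("patch now",back(p,[261,208],.133))
a=cv2.imread("pics/w1.png").astype(int)
for c in(215,300):
  print(c,"old y158-200",a[158:202:2,c-3:c+4].mean((1,2)).round().astype(int)); print(c,"now y158-200",f[158:202:2,c-3:c+4].astype(int).mean((1,2)).round().astype(int))
ly=lambda y:back(p,[261,y],.133)[0]
print([(y,round(ly(y),4)) for y in(165,175,180,185,190,195,208)])
E
```

```text
patch now [0.48282319 0.09213903]
215 old y158-200 [114 112 147 152 150 147 148 149 144  76 140 128 113  78  77  79 105 228
 228 228 227 228]
215 now y158-200 [129 129 110 111 147 149 148 147 148 148 147  73  77  77  77  84 225 226
 226 227 226 226]
300 old y158-200 [172 117 160 247 246 244 244 243 241 111 140 138 104  84  86  84  92 235
 235 235 233 233]
300 now y158-200 [114 133 128 118 140 241 246 243 243 242 241 174  85  84  86  85 179 233
 233 233 232 232]
[(165, np.float64(0.4482)), (175, np.float64(0.4559)), (180, np.float64(0.4599)), (185, np.float64(0.4639)), (190, np.float64(0.4679)), (195, np.float64(0.472)), (208, np.float64(0.4828))]
```

The gap band (rows 177–183 at the start) is gone: bar and pane edge now meet. The patch is at x = 0.4828, against roof_nominal's 0.4825. So the pane began about 5 mm open and is now fully shut. I'll back off, check the crucible once more and hand in.

```bash
python3 -m crank '[[1,[-1,0,2],[0,0,0]],[1,[-1,-2,2],[0,0,0]],[1,[-1,-3,1],[0,0,0]],[1,[0,-3,0],[0,0,0]],[1,[0,-3,0],[0,0,0]],[1,[0,-3,0],[0,0,0]],[1,[0,0,0],[0,0,0]],[1,[0,0,0],[0,0,0]]]'|python3 lo.py -3 3
python3 - <<'E'
from h import *
for c in("side","wrist","top"):
    p=viewer.camera(c); print(c); find(p,["crucible_mid"]); find(p,["crucible_mid"],spot_in)
s=viewer.camera("side")["frame"].astype(int); g=cv2.imread("pics/s.png")[:,:,::-1].astype(int)
d=(np.abs(s-g).sum(2)>60); d[:165]=0; d[215:]=0; d[:,:215]=0; d[:,290:]=0
ys,xs=np.nonzero(d); print("changed px",len(ys),xs.mean(),ys.mean(),xs.min(),xs.max(),ys.min(),ys.max())
p=viewer.camera("side"); print("expected crucible px",pix(p,[.508,.097,.092]),pix(p,[.508,.097,.111]),pix(p,[.508,.097,.075]))
manip.hand_in()
E
```

```text
26.62 [0.4475, -0.0509, 0.2533] [0.1, 0.5, 0.2] -0.0
side
call crucible_mid 0.74 [ 0.3822 -0.3828  0.0183] px [204. 316.]
call crucible_mid 0.27 [0.5101 0.0933 0.0076] px [245. 207.]
call crucible_mid 0.81 [ 0.3835 -0.3735  0.0272] px [205. 309.]
call crucible_mid 0.75 [ 0.479  -0.17    0.0296] px [244. 247.]
wrist
call crucible_mid 0.57 [ 0.4796 -0.1616  0.021 ] px [173. 175.]
call crucible_mid 0.9 [ 0.3813 -0.3693  0.03  ] px [ 4. 86.]
call crucible_mid 0.72 [ 0.4883 -0.1656  0.0229] px [170. 181.]
top
call crucible_mid 0.75 [ 0.3824 -0.3817  0.0212] px [347. 246.]
call crucible_mid 0.58 [ 0.4837 -0.1561  0.0167] px [265. 210.]
call crucible_mid 0.76 [ 0.4819 -0.1569  0.0158] px [265. 211.]
call crucible_mid 0.46 [ 0.3836 -0.3869  0.0194] px [349. 246.]
changed px 47 234.87234042553192 171.14893617021278 225 248 165 198
expected crucible px [243.191029   180.32018739] [242.94744488 174.14242865] [243.40662391 185.77967782]
the job is handed in; nothing more can be done
```

I slid the roof pane open with the closed fingertips, set the white porcelain crucible on the pan, slid the pane shut to its front stop, backed off and handed in. No verdict was reported.

**Crucible:** After release, the picture showed it upright on the pan. Two network fixes put its axis within about 5 mm of my best estimate of the pan centre. I last saw it upright, through the side glass, when the pane was nearly shut.

**Pane:** The first picture shows it was already about 5 mm open at the start. When shutting it, I felt the front stop (Fx rose to 9 N). The gap at the front bar is gone, and the finger patch measures x = 0.4828 against the 0.4825 expected when shut.

**Forces read between moves:**
- **Glass:** normally 9–12 N. The highest was 15.2 N down with 10.7 N sideways (about 19 N in all), once, on reaching the rear stop, close to the 20 N limit.
- **Pan:** about 2.5 N at set-down.

**Bottle and tin:** Both were measured within about 5 mm of their first positions, which is about the accuracy of the measurement. The arm never went near them.

**Failed or disagreeing checks:**
- Through the shut glass, the networks no longer found the crucible on the pan in any camera.
- The final comparison with the first side picture found only a few changed pixels (47), centred some 12 px from where the crucible should show, so it neither confirms nor rules out the crucible's place.
- The finger slipped a little on the glass at the start of the closing stroke.

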